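# Show a gear shaft from an opened gear case to the inspection camera

### The job

Lift the gear shaft with the brass ring out of the opened gear case and hold it up to the inspection camera: in line with the lens axis, brass-ring end pointing straight into the lens, the tip of that end centred 120 mm in front of the lens glass. Finish while holding it there, still and in the air; do not let go. Do not knock the camera or disturb the dark shaft, the bearing, the wrench or the grease can.

Things in the scene. Friction and masses are not known exactly. Their poses are not given: they have to be found in the camera images.
- case: Opened half of an aluminium gear case, fixed, 138 x 304 x 65 mm, no cover. Origin: centre of underside; z up. Two shafts lie along its x at y = +55 and -55 mm (which is where varies), axes 65 mm up, level with its rim, in open-topped slots 18 mm wide in the end walls (inner faces at x = +-53 mm); they lift straight up. Floor 10 mm up, side walls' inner faces at y = +-130 mm.
- shaft: The shaft to show: bright steel with a brass ring, 150 mm long, 0.5 to 0.75 kg, up to 5 mm end play. Origin: on its axis, mid length; x runs along it to the brass-ring end. Along x: 16 mm round end from -75 to -50 mm; barrel 22 mm thick to +22 (grip it from above at x = 0, 13 mm from the centre of mass); gear 56 mm over teeth to +40; brass ring 40 mm wide to +48; 16 mm round end to +75.
- nose (a point): Tip of the shaft: centre of the end face at its brass-ring end, 75 mm from the shaft's origin; axes as the shaft's.
- tail (a point): Centre of the shaft's other end face, 75 mm the other way; axes as the shaft's.
- dark_shaft: The other shaft in the case, to be left alone: same shape, size and direction, but dark steel with no brass. Origin and axes as for the shaft.
- lens (a point): Centre of the lens glass (black barrel 44 mm in diameter on a blue camera 52 mm square). The camera looks along this frame's -x, towards the robot's side and 6 to 23 degrees downward; y is level. So the shaft's tip belongs at (-120, 0, 0) mm in this frame, and the shaft's x axis along this frame's +x. Height 0.23 to 0.34 m.
- stand: Camera stand, fixed to the bench: grey base 120 x 140 x 16 mm, steel column 20 mm in diameter, 391 mm tall. Origin: on the bench, about under the lens, 121 mm in front (its -x side) of the column; z up; the camera looks towards its -x. The camera is clamped stiffly at its height and tilt.
- bearing: Bystander: steel ring, 62 mm outside and 30 mm inside diameter, 16 mm high, flat on the bench. Origin: centre of its underside.
- wrench: Bystander: steel wrench 190 mm long, flat on the bench along its x. Origin: underside.
- grease: Bystander: can with a red label, 72 mm in diameter, 100 mm high, standing on the bench. Origin: centre of its underside.
Not all that is in view belongs to the job. What is shaped like the shaft but green or pink is not meant.

How it is judged:
By the outcome, as a careful person would: the job done as asked, in the order asked, and still so for the second after the job is handed in, while the arm keeps its last pose, push and grip.
It also fails if it takes over 40 s, if anything falls off the work surface, if the arm or the gripper's body presses on something with over 40 N, if the wrist force passes 120 N, or if a joint passes its speed limit or range.

### The arm

A 6-joint arm with a two-finger parallel gripper is mounted at the origin on the work surface. World frame = base frame: x ahead of the robot, y to its left, z up, the work surface at z = 0. Lengths are in m, angles in degrees, forces in N, time in s.
With the tool pointing down it reaches from about 0.4 to 0.825 m from the base axis. Payload 7 kg.
Tool frame: the origin (TCP) lies midway between the tips of the shut fingers; the grasp point (between the pads) lies 19 mm behind it (hold_point_z is the distance from the TCP to the grasp point, in m); z points along the fingers, y is the line along which they close (so a half turn about z gives the same grasp; the last joint's range is limited). The gripper opens to 88 mm and grips with 3 to 60 N. Pads are 19 mm wide; open, the fingers measure 130 mm over their backs; the gripper's body (78 mm by 193 mm) begins 47 mm behind the grasp point.
Start: joints at [85.376, 20.546, 0.682, 0, -70.136, -16.507], TCP at [0.243, 0.63, 0.227] pointing down, gripper open.
Joint ranges: [-176.03, 176.03], [-82.01, 121.73], [-58.28, 71.71], [-173.87, 95.51], [-174.79, -0.11], [-173.66, 173.66]. Speed limits (degrees/s): [136.94, 136.94, 172.46, 180, 180, 180].

### API

Orientations are given as [roll, pitch, yaw] about the fixed x, y, z axes, in that order (R = Rz(yaw) Ry(pitch) Rx(roll)).
In Python, from plant import get_state, capture, close_job, hold_point_z gives the robot as it stands.
- The arm moves only by the shell command python3 -m inch 'ROWS' [FORCE]. ROWS is text: rows parted by semicolons, each of 5 numbers parted by spaces: the shift along the tool's x, y, z normalised to -1 to 1, where 1 is 0.15 m, then the turn about the tool's z normalised to -1 to 1, where 1 is 360 degrees, then the opening, from 0 (shut) to 1 (fully open). In form: tx ty tz spin grip; .... A call has exactly 8 rows; each row shifts and turns the commanded pose from where the row before left it, along the tool's axes as they then stand; what a row does not reach is not made up. A row lasts 1/8 s, in which the tool goes at most 62.5 mm and 10.7 degrees, less where a joint would pass 70% of its speed; a pose out of reach is approached as far as the arm can. A call with a number of a shift or a turn outside -1 to 1 is refused whole. A call with a gripper value outside its range is refused whole. The fingers move at their own pace and stop on an object; FORCE is the grip in N (left out, the last holds). Time passes only in rows, so rows that do not move let the fingers close, or fill a call up. It gives the time, the measured TCP pose, the force, the opening and the grip force at its end, in the units of the state.
- get_state(): the state, without advancing time (a new reading comes with each control period).
- capture(name): name is "side" or "top"; returns a dict with "color" (400x640x3 uint8, blue, green, red), "mtx" (3x3 intrinsics, pixels), "dist_coeffs" ([k1, k2, p1, p2, k3] as OpenCV has them; the pictures are not rectified), "R" (3x3) and "t" (3): a world point X has camera coordinates R X + t. Camera axes: x right, y down, z forward; pixel columns grow to the right and rows downward; lengths in m; the calibration is good to about 2 mm. A picture is of the moment at which its call begins. There is no depth.
- close_job(): hands the job in; it is judged then, once.
The state is a dict: "time_s": time; "joints": joint angles; "qd": joint speeds; "joint_torque": joint torques, N m; "tcp_pos": TCP position; "eef_rot": TCP orientation; "contact_force": force on the tool from outside, world axes, zero at the start; "moment": the same for the moment, N m; "gripper_width": finger opening in m; "gripper_force": force on a finger pad.
Only numpy, scipy, OpenCV 4.12 (cv2) and the standard library are available. Lean on these libraries where they do the work, as an engineer would, in place of code of your own. Each camera call takes 0.05 s, during which the arm holds its last target. There are 200 camera calls.

## Working session

There is one attempt and no reset: what is moved stays moved. The work goes in short steps, Python scripts to look and compute and a shell command to move; the robot and the scene stay as the last step left them, time stands still between calls to the robot, and variables do not carry over. Pictures are saved under pics/ and viewed, at most 10 in all, crops included, and the job is handed in when it is done.

```bash
ls; mkdir -p pics; python3 - <<'E'
from plant import *
import cv2
print(get_state(),hold_point_z)
for n in("side","top"):
    c=capture(n);cv2.imwrite(f"pics/{n}0.png",c["color"]);print(n,c["mtx"],c["dist_coeffs"],c["R"],c["t"])
E
```

```text
pics
{'time_s': 0.0, 'joints': array([ 8.53759485e+01,  2.05915550e+01,  6.33865710e-01, -2.08766194e-02,
       -7.01342785e+01, -1.65064563e+01]), 'qd': array([-0.01736238,  0.02663688,  0.07662226, -0.0612042 ,  0.05398462,
        0.11490403]), 'joint_torque': array([-1.05288764e-03, -5.82715452e+01,  2.93061000e+01,  6.99717566e+00,
        6.90771107e-03, -1.56751439e-04]), 'tcp_pos': array([0.24318284, 0.62915582, 0.22561964]), 'eef_rot': array([ 1.79906246e+02, -7.31636798e-03, -2.11376118e+01]), 'contact_force': array([-0.39399526, -0.48204405, -0.86328608]), 'moment': array([ 0.07223522, -0.02598032, -0.04835666]), 'gripper_force': 0.0, 'gripper_width': 0.08768098989937427} 0.0188
side [[459.95009109   0.         318.35776333]
 [  0.         459.95009109 199.56544707]
 [  0.           0.           1.        ]] [-0.02043823  0.          0.          0.          0.        ] [[ 0.99928378 -0.03628993  0.01072265]
 [-0.02117309 -0.77106435 -0.63640511]
 [ 0.03136295  0.63572227 -0.77128047]] [-0.51824875  0.17083581  1.43758791]
top [[463.57151777   0.         313.92200528]
 [  0.         463.57151777 203.39556043]
 [  0.           0.           1.        ]] [-0.13557525  0.          0.          0.          0.        ] [[-0.01753618 -0.99983182  0.0053688 ]
 [-0.99399166  0.01685301 -0.10815063]
 [ 0.10804196 -0.00723309 -0.99412002]] [0.09051016 0.5465069  1.16649178]
```

View pics/side0.png

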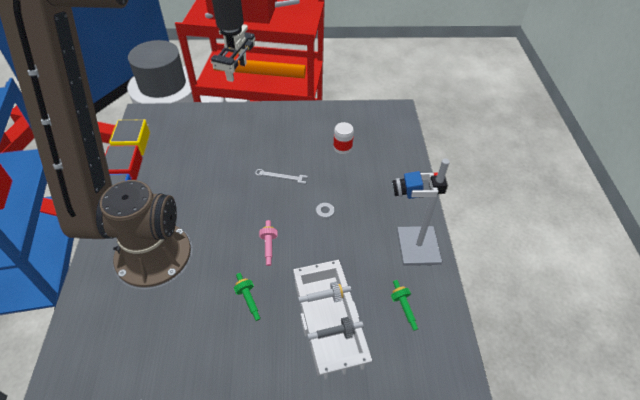

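View pics/top0.png

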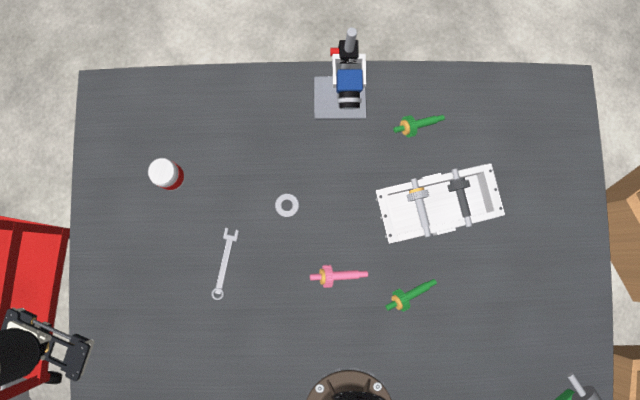

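```bash
python3 - <<'E'
import cv2,numpy as np
s=cv2.imread("pics/side0.png");t=cv2.imread("pics/top0.png")
a=cv2.resize(s[150:270,380:460],None,fx=5,fy=5,interpolation=cv2.INTER_CUBIC)
b=cv2.resize(t[20:130,305:385],None,fx=5,fy=5,interpolation=cv2.INTER_CUBIC)
b=cv2.copyMakeBorder(b,0,50,0,0,0)
cv2.imwrite("pics/z1.png",np.hstack([a,b]))
a=cv2.resize(s[255:380,285:380],None,fx=4,fy=4,interpolation=cv2.INTER_CUBIC)
b=cv2.resize(t[155:255,365:465],None,fx=4,fy=4,interpolation=cv2.INTER_CUBIC)
b=cv2.copyMakeBorder(b,0,100,0,0,0)
cv2.imwrite("pics/z2.png",np.hstack([a,b]))
E
```

```text
(no output)
```

View pics/z1.png

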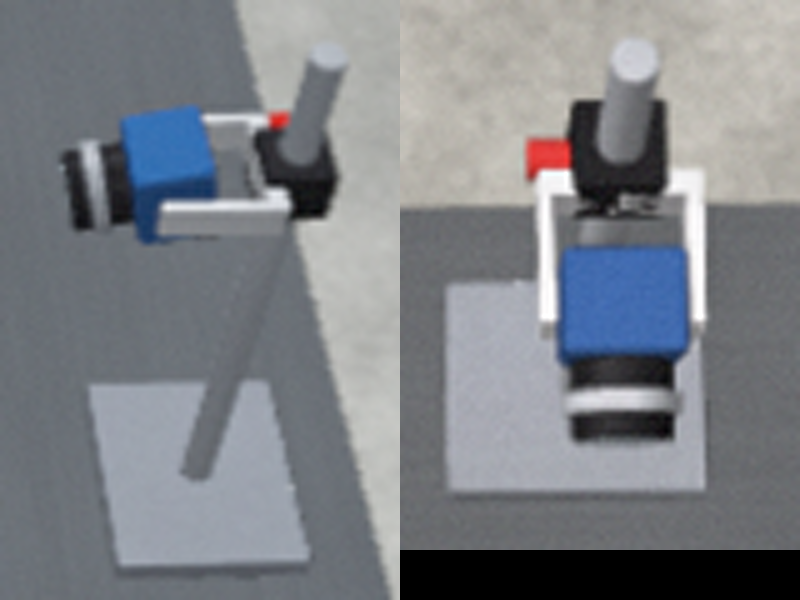

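View pics/z2.png

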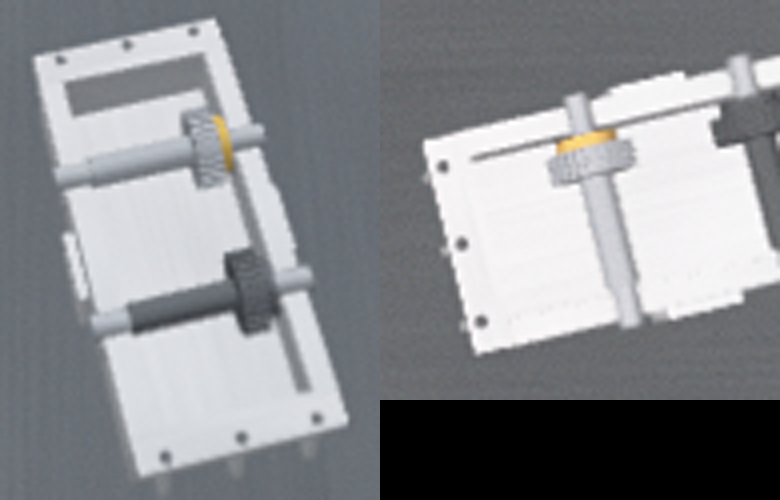

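The side picture shows the brass-ring shaft with nose near (350,289) and tail near (300,300); the top one nose near (413.5,179.5) and tail near (427,236). The brass end points +x, towards the camera. The lens barrel is at about side (394,188) and top (349,107). Next, a first triangulation and a closer look at the barrel.

```bash
cat >h.py <<'E'
import numpy as np,cv2
from plant import *
C={n:capture(n) for n in("side","top")}
def ray(n,p):
    c=C[n];q=cv2.undistortPoints(np.float64([[p]]),c["mtx"],np.array(c["dist_coeffs"]))[0,0]
    d=c["R"].T@np.r_[q,1];return -c["R"].T@c["t"],d/np.linalg.norm(d)
def tri(ps,pt):
    (a,d),(b,e)=ray("side",ps),ray("top",pt)
    k=np.linalg.lstsq(np.c_[d,-e],b-a,rcond=None)[0]
    return (a+k[0]*d+b+k[1]*e)/2,np.linalg.norm(a+k[0]*d-b-k[1]*e)
def plane(n,p,z):
    a,d=ray(n,p);return a+d*(z-a[2])/d[2]
def nrm(n,p,q):  # plane through camera and image line
    v=np.cross(ray(n,p)[1],ray(n,q)[1]);return v/np.linalg.norm(v)
def proj(n,X):
    c=C[n];return cv2.projectPoints(np.float64(X).reshape(-1,3),cv2.Rodrigues(c["R"])[0],c["t"],c["mtx"],np.array(c["dist_coeffs"]))[0][:,0]
E
python3 - <<'E'
from h import *
np.set_printoptions(precision=4,suppress=True)
S=lambda u,v:(285+u/4,255+v/4); T=lambda u,v:(365+(u-380)/4,155+v/4)
for l,s,t in(("nose",S(263,137),T(574,97)),("tail",S(57,178),T(629,325)),("case near-left-top(top img left)",S(36,57),T(427,141)),("case corner -x+y?",S(216,19),T(427,141)),):
    print(l,tri(s,t))
n,t=tri(S(263,137),T(574,97))[0],tri(S(57,178),T(629,325))[0]
d=n-t;print(np.linalg.norm(d),np.degrees(np.arctan2(d[1],d[0])),(n+t)/2)
S=lambda u,v:(380+u/5,150+v/5); T=lambda u,v:(305+(u-400)/5,20+v/5)
print("lens",tri(S(68,191),T(622,440)))
for p in((118,567),(309,560),(90,383),(268,380)):print("base side",plane("side",S(*p),.016))
for p in((447,491),(705,491),(446,282)):print("base top",plane("top",T(*p),.016))
print("coltop",tri(S(328,50),T(634,58)))
s,t=C["side"]["color"],C["top"]["color"]
a=cv2.resize(s[168:202,388:428],None,fx=10,fy=10,interpolation=cv2.INTER_CUBIC)
a=cv2.copyMakeBorder(a,0,180,0,0,0)
b=cv2.resize(t[60:112,330:370],None,fx=10,fy=10,interpolation=cv2.INTER_CUBIC)
cv2.imwrite("pics/z3.png",np.hstack([a,b]))
E
```

```text
nose (array([ 0.6028, -0.1735,  0.0598]), np.float64(0.001116951822757738))
tail (array([ 0.457 , -0.2022,  0.0622]), np.float64(0.0010514948535001436))
case near-left-top(top img left) (array([ 0.5083, -0.0903,  0.0686]), np.float64(0.13387103836978845))
case corner -x+y? (array([ 0.5755, -0.0776,  0.0641]), np.float64(0.0012197241262303237))
0.14863341656311574 11.123461612110797 [ 0.5299 -0.1878  0.061 ]
lens (array([0.7191, 0.0055, 0.286 ]), np.float64(0.0005416219021124744))
base side [ 0.7773 -0.0666  0.016 ]
base side [ 0.896  -0.0653  0.016 ]
base side [0.7805 0.0728 0.016 ]
base side [0.8974 0.0718 0.016 ]
base top [0.7786 0.0757 0.016 ]
base top [ 0.7768 -0.0627  0.016 ]
base top [0.8966 0.0741 0.016 ]
coltop (array([0.8377, 0.0056, 0.3916]), np.float64(0.000272816296313945))
```

View pics/z3.png

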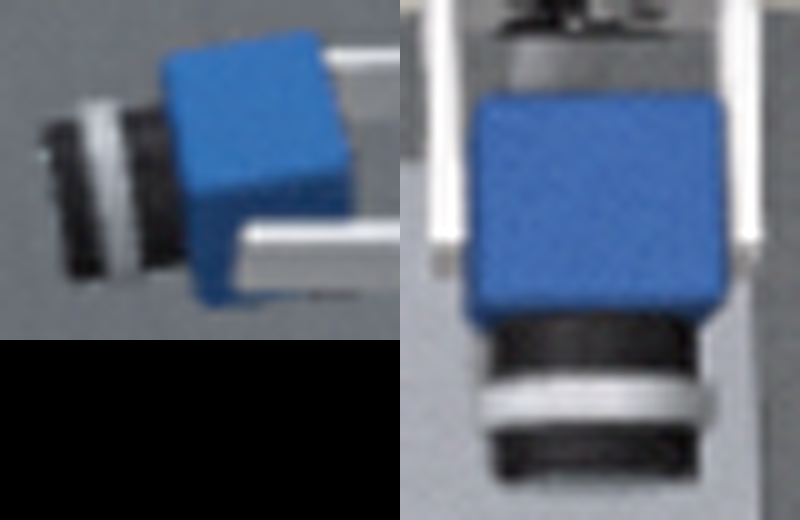

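```bash
python3 - <<'E'
from h import *
np.set_printoptions(precision=4,suppress=True)
S=lambda u,v:(388+u/10-.45,168+v/10-.45); T=lambda u,v:(330+(u-400)/10-.45,60+v/10-.45)
P={}
for l,s,t in(("ff",(165,58),(472,304)),("fr",(318,33),(480,97)),("nr",(348,154),(722,97)),("nf",(192,192),(726,304)),("lens",(56,208),(595,476))):
    P[l]=tri(S(*s),T(*t));print(l,P[l])
for a,b in(("ff","fr"),("nf","nr")):
    d=P[b][0]-P[a][0];print(np.linalg.norm(d),"tilt",np.degrees(np.arctan2(d[2],np.hypot(*d[:2]))),"yaw",np.degrees(np.arctan2(d[1],d[0])))
d=np.cross(nrm("side",S(56,208),S(176,186)),nrm("top",T(595,476),T(594,340)));d/=np.linalg.norm(d);d*=np.sign(d[0]);print("barrel axis",d,np.degrees(np.arcsin(d[2])),np.degrees(np.arctan2(d[1],d[0])))
# predicted image direction in side view as a function of tilt
L=P["lens"][0]
for th in(6,10,14,18,22):
    y=np.radians(-.7);e=np.array([np.cos(np.radians(th))*np.cos(y),np.cos(np.radians(th))*np.sin(y),np.sin(np.radians(th))])
    q=proj("side",[L,L+.08*e]);v=q[1]-q[0];print(th,"side slope",v[1]/v[0])
E
```

```text
ff (array([0.7478, 0.0327, 0.3151]), np.float64(0.0004095181060699077))
fr (array([0.7874, 0.0306, 0.3263]), np.float64(0.0011564659990856512))
nr (array([ 0.7852, -0.0178,  0.3319]), np.float64(0.00018978818256969594))
nf (array([ 0.7461, -0.0186,  0.3189]), np.float64(1.3280927965538792e-05))
lens (array([0.7195, 0.0061, 0.2854]), np.float64(0.002530858015297723))
0.041202219071871715 tilt 15.755798880716606 yaw -3.029637754995101
0.04117125836914547 tilt 18.402358577944653 yaw 1.1304895802877881
barrel axis [ 0.968  -0.0019  0.2509] 14.532878304285902 -0.11462992478138131
6 side slope -0.07915568455549242
10 side slope -0.12422614083755462
14 side slope -0.16953675021818318
18 side slope -0.21553828793835839
22 side slope -0.26270923849191136
```

```bash
python3 - <<'E'
from h import *
import warnings
np.set_printoptions(precision=2,suppress=True)
I=np.mean([capture("side")["color"].astype(float) for _ in range(12)],0)
bl=I[...,0]-I[...,2]; g=I.mean(2)
def edge(f,cols,lo,hi,sgn):
    r=[]
    for c in cols:
        p=f[lo(c):hi(c),c]*sgn; m=(p.min()+p.max())/2
        k=np.argmax((p[:-1]<m)&(p[1:]>=m)); r.append(lo(c)+k+(m-p[k])/(p[k+1]-p[k]))
    return np.array(r)
def fit(n,cols,r):
    k=np.polyfit(cols,r,1);e=r-np.polyval(k,cols);print(n,"slope",k[0],"rms",e.std(),r);return k
c=np.arange(407,419);fit("blue far top",c,edge(bl,c,lambda c:168,lambda c:178,1))
v=I[...,0]
c=np.arange(409,421);fit("blue crease near",c,edge(v,c,lambda c:182-int((c-409)*.22),lambda c:192-int((c-409)*.22),-1))
for nm,c in(("barrel front",np.arange(394,397)),("ring",np.arange(397,400)),("barrel back",np.arange(401,405))):
    fit(nm+" top",c,edge(g,c,lambda c:175,lambda c:183,-1 if nm!="ring" else 1))
np.save("sideavg.npy",I)
print(g[174:200,392:406].astype(int))
E
```

```text
blue far top slope -0.17347466908856235 rms 0.05165491502474287 [172.51 172.35 172.14 172.   171.7  171.56 171.51 171.33 171.13 170.98
 170.67 170.61]
blue crease near slope -0.15836125830750433 rms 0.20224079426107455 [186.55 186.38 186.22 186.06 185.15 185.7  185.55 185.4  185.2  185.02
 184.9  184.75]
barrel front top slope 0.3944485833228114 rms 0.14133986773857019 [179.62 179.71 180.41]
ring top slope 0.07418049555953804 rms 0.09087653720832822 [177.84 177.72 177.99]
barrel back top slope -0.12085065638276482 rms 0.11265232654990086 [178.53 178.29 178.05 178.21]
[[112 112 113 114 114 114 113 112 111 111 112 111 105 115]
 [112 112 113 113 114 114 113 113 111 112 112 109  98 110]
 [113 112 112 113 113 113 112 111 112 112 112 106  90 106]
 [112 112 111 112 116 117 120 116 112 112 112 106  92 106]
 [113 113 113 123 150 162 169 147 113 106  93  80  78 103]
 [112 111 110 121 159 192 187 141  68  55  52  47  62  96]
 [ 92  69  59  77 142 195 190 156  67  45  50  51  57  81]
 [ 72  47  45  57 128 196 198 183  86  56  61  61  61  71]
 [ 77  51  51  59 124 192 194 182 102  55  54  54  52 
[... 308 characters left out ...]
8  40  31  39  86 144 146 135  70  36  35  37  39]
 [113 105  43  28  33  69 124 140 131  82  35  28  31  31]
 [113 107  43  24  29  53 103 134 128  83  32  24  26  27]
 [113 106  51  25  26  47  96 131 126  95  36  23  24  25]
 [113 106  65  27  23  36  82 125 122  96  34  22  24  23]
 [112 106  68  28  20  31  74 118 119 104  36  17  17  24]
 [111 105  68  24  17  22  62 111 111  98  43  37  44  57]
 [112 108  83  38  31  40  62 100 101  97  91 107 110 111]
 [112 112 106  89  93 107 106 102 103 102 106 112 114 115]
 [112 112 111 109 111 114 112 112 112 111 111 111 113 114]
 [111 112 112 111 112 112 111 113 113 112 112 111 112 113]
 [112 112 111 111 111 112 112 112 113 112 112 111 112 113]]
```

```bash
python3 - <<'E'
from h import *
np.set_printoptions(precision=4,suppress=True)
S=lambda u,v:(285+u/4-.4,255+v/4-.4); T=lambda u,v:(365+(u-380)/4-.4,155+v/4-.4)
def yaw(a,b,l):
    d=a-b;print(l,a,b,np.degrees(np.arctan2(d[1],d[0])),np.linalg.norm(d))
yaw(plane("top",T(427,141),.065),plane("top",T(477,354),.065),"case edge top")
yaw(plane("side",S(216,19),.065),plane("side",S(34,57),.065),"case edge side")
yaw(plane("side",S(346,423),.065),plane("side",S(138,475),.065),"case edge2 side")
yaw(plane("top",T(574,97),.069),plane("top",T(629,325),.069),"shaft top")
yaw(plane("side",S(263,137),.065),plane("side",S(57,178),.065),"shaft side")
yaw(plane("side",S(216,19),.065),plane("side",S(346,423),.065),"long side")
E
```

```text
case edge top [ 0.5758 -0.0765  0.065 ] [ 0.4414 -0.1037  0.065 ] 11.438517505421942 0.13708350839711853
case edge side [ 0.5749 -0.0767  0.065 ] [ 0.4407 -0.105   0.065 ] 11.93544200052402 0.13714463519528347
case edge2 side [ 0.6383 -0.3797  0.065 ] [ 0.505  -0.4081  0.065 ] 12.00946876452585 0.13634292399749676
shaft top [ 0.6018 -0.1704  0.069 ] [ 0.4573 -0.1995  0.069 ] 11.37287210691979 0.14745131545651047
shaft side [ 0.6018 -0.1749  0.065 ] [ 0.4565 -0.2023  0.065 ] 10.660696349778007 0.14786218291671116
long side [ 0.5749 -0.0767  0.065 ] [ 0.6383 -0.3797  0.065 ] 101.81558836452649 0.3096251073530188
```

```bash
python3 -m inch '0 0 0 -0.0228 0.5; 0 0 0 -0.0228 0.5; 0 0 0 -0.0228 0.5; 0 0 0 -0.0228 0.5; 0.05 0.38 0 0 0.5; 0.05 0.38 0 0 0.5; 0.05 0.38 0 0 0.5; 0.05 0.38 0 0 0.5' 20; python3 -m inch '0.05 0.38 0 0 0.5; 0.05 0.38 0 0 0.5; 0.05 0.38 0 0 0.5; 0.05 0.38 0 0 0.5; 0.05 0.38 0 0 0.5; 0.05 0.38 0 0 0.5; 0.05 0.38 0 0 0.5; 0.05 0.38 0 0 0.5'
```

```text
time_s: 2.1
tcp_pos: [0.3194, 0.4107, 0.2268]
eef_rot: [-180.0, -0.0, 11.7]
contact_force: [1.8, 0.2, -1.3]
gripper_width: 0.044
gripper_force: 0.0
time_s: 3.1
tcp_pos: [0.4707, -0.0238, 0.2271]
eef_rot: [-180.0, -0.1, 11.7]
contact_force: [1.0, 0.7, 0.0]
gripper_width: 0.0441
gripper_force: 0.0
```

```bash
python3 -m inch '0.053 0.38 0 0 0.5; 0.053 0.38 0 0 0.5; 0.053 0.38 0 0 0.5; 0 0 0.25 0 0.5; 0 0 0.25 0 0.5; 0 0 0.1 0 0.5; 0 0 0 0 0.5; 0 0 0 0 0.5'; python3 - <<'E'
from h import *
print(get_state()["tcp_pos"],get_state()["eef_rot"])
s,t=C["side"]["color"],C["top"]["color"]
a=cv2.resize(s[235:385,280:400],None,fx=4,fy=4);b=cv2.resize(t[130:280,380:460],None,fx=4,fy=4)
cv2.imwrite("pics/a1.png",np.hstack([a,b]))
E
```

```text
time_s: 4.1
tcp_pos: [0.5293, -0.1845, 0.1381]
eef_rot: [179.9, -0.1, 11.7]
contact_force: [0.1, -0.3, 0.1]
gripper_width: 0.0436
gripper_force: 0.0
[ 0.52924551 -0.18439255  0.1381211 ] [ 1.79957280e+02 -1.43694597e-01  1.17384215e+01]
```

View pics/a1.png

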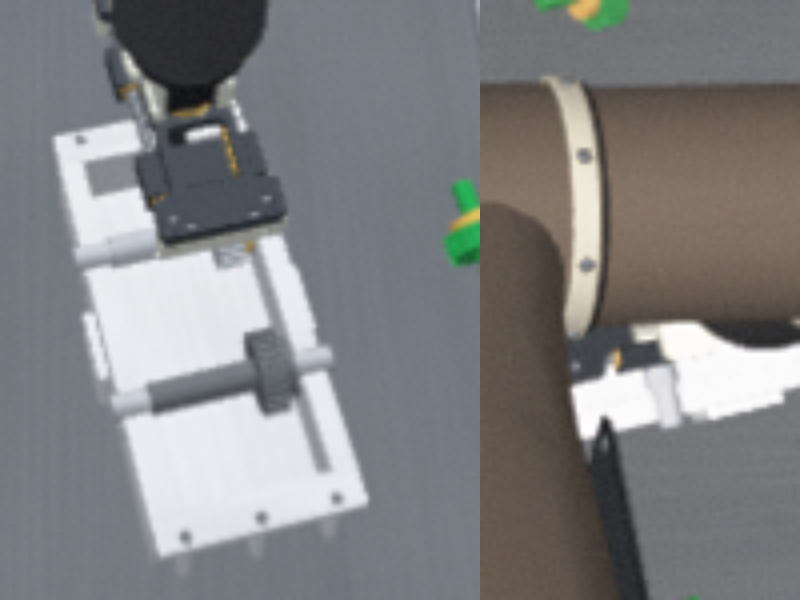

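The fingers straddle the barrel over the case, with the gripper near side (340,290). The arm hides the shaft in the top view. I'll go down and grip.

```bash
python3 -m inch '0 0.017 0.2 0 0.5; 0 0 0.2 0 0.5; 0 0 0.16 0 0.5; 0 0 0.06 0 0.5; 0 0 0 0 0.5; 0 0 0 0 0; 0 0 0 0 0; 0 0 0 0 0' 30; python3 -m inch '0 0 0 0 0; 0 0 0 0 0; 0 0 -0.1 0 0; 0 0 -0.2 0 0; 0 0 -0.2 0 0; 0 0 -0.1 0 0; 0 0 0 0 0; 0 0 0 0 0'
```

```text
time_s: 5.2
tcp_pos: [0.5297, -0.1881, 0.0446]
eef_rot: [179.9, -0.1, 11.7]
contact_force: [-0.0, -5.0, 0.4]
gripper_width: 0.0215
gripper_force: 30.0
time_s: 6.2
tcp_pos: [0.5277, -0.1868, 0.1322]
eef_rot: [-179.9, 0.1, 11.7]
contact_force: [-0.3, 0.0, -6.7]
gripper_width: 0.0211
gripper_force: 30.0
```

```bash
python3 - <<'E'
from h import *
print(get_state()["moment"])
s=C["side"]["color"]
a=cv2.resize(s[215:365,275:405],None,fx=4,fy=4,interpolation=cv2.INTER_CUBIC)
cv2.imwrite("pics/a2.png",a)
E
```

```text
[-0.08928276  0.06831741 -0.05151303]
```

View pics/a2.png

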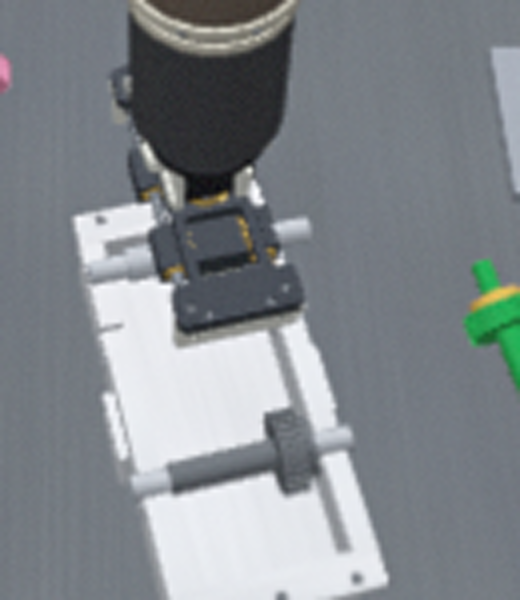

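```bash
python3 - <<'E'
from h import *
np.set_printoptions(precision=3,suppress=True)
I=cv2.imread("pics/top0.png").astype(int);J=cv2.imread("pics/side0.png").astype(int)
for n,im in(("top",I),("side",J)):
    for nm,m in(("green",(im[...,1]>im[...,0]+40)&(im[...,1]>im[...,2]+40)),("pink",(im[...,2]>im[...,1]+50)&(im[...,0]>im[...,1]+25))):
        k,L,st,ce=cv2.connectedComponentsWithStats(m.astype(np.uint8))
        for i in range(1,k):
            if st[i,4]<150: continue
            pts=np.argwhere(L==i)[:,::-1].astype(float)
            r=cv2.minAreaRect(pts.astype(np.float32));b=cv2.boxPoints(r)
            print(n,nm,st[i,4],*[plane(n,q,.02)[:2] for q in b])
o=np.array([.5277,-.1868,.151]);y=np.radians(11.7)
for th in(-10,-5,0,5):
    t=np.radians(th);e=np.array([np.cos(t)*np.cos(y),np.cos(t)*np.sin(y),np.sin(t)]);print(th,proj("side",[o+.075*e,o-.075*e]).ravel())
E
```

```text
top green 356 [ 0.778 -0.158] [ 0.806 -0.269] [ 0.75 -0.28] [ 0.723 -0.169]
top green 413 [ 0.316 -0.116] [ 0.366 -0.218] [ 0.315 -0.244] [ 0.266 -0.141]
top pink 361 [0.387 0.061] [ 0.385 -0.053] [ 0.333 -0.052] [0.336 0.061]
side green 393 [ 0.261 -0.13 ] [ 0.309 -0.104] [ 0.367 -0.223] [ 0.322 -0.247]
side green 382 [ 0.719 -0.173] [ 0.769 -0.14 ] [ 0.821 -0.254] [ 0.772 -0.284]
side pink 282 [0.333 0.077] [0.385 0.076] [ 0.387 -0.059] [ 0.339 -0.058]
-10 [351.352 274.698 297.578 281.116]
-5 [351.817 273.403 297.319 282.42 ]
0 [352.083 272.132 297.274 283.679]
5 [352.145 270.893 297.441 284.883]
```

```bash
python3 -m inch '0.03 -0.18 0 0 0; 0.05 -0.3 0 0 0; 0.05 -0.33 0 0 0; 0.046 -0.24 0 0.02 0; 0 0 0 0.027 0; 0 0 0 0.027 0; 0 0 0 0.027 0; 0 0 0 0.027 0' 30;  python3 -m inch '0 0 0 0.027 0; 0 0 0 0.027 0; 0 0 0 0.027 0; 0 0 0 0.027 0; 0 0 0 0.014 0; 0 0 0 0 0; 0 0 0 0 0; 0 0 0 0 0'
```

```text
time_s: 7.4
tcp_pos: [0.5225, -0.0274, 0.1331]
eef_rot: [180.0, 0.0, -34.7]
contact_force: [0.4, 0.2, -6.8]
gripper_width: 0.0214
gripper_force: 30.0
time_s: 8.4
tcp_pos: [0.5227, -0.0274, 0.1335]
eef_rot: [180.0, 0.0, -78.2]
contact_force: [-0.6, 0.1, -6.2]
gripper_width: 0.0211
gripper_force: 30.0
```

```bash
python3 -m inch '0 0 0.15 0 0; 0 0 0.2 0 0; 0 0 0.06 0 0; 0 0 0.05 0 0; 0 0 0.05 0 0; 0 0 0.05 0 0; 0 0 0.05 0 0; 0 0 0.015 0 0' 30; python3 - <<'E'
from h import *
print(get_state())
s,t=C["side"]["color"],C["top"]["color"]
a=cv2.resize(s[165:300,280:380],None,fx=4,fy=4,interpolation=cv2.INTER_CUBIC)
b=cv2.resize(t[135:270,310:410],None,fx=4,fy=4,interpolation=cv2.INTER_CUBIC)
cv2.imwrite("pics/a3.png",np.hstack([a,b]))
E
```

```text
time_s: 9.4
tcp_pos: [0.5234, -0.0272, 0.0399]
eef_rot: [-179.9, -0.0, -78.3]
contact_force: [0.5, 2.9, -1.0]
gripper_width: 0.0214
gripper_force: 30.0
{'time_s': 9.5, 'joints': array([ 1.85035444e+01,  1.80482976e+01, -3.14973424e+01,  1.65166150e-02,
       -4.03919358e+01, -6.78448467e+00]), 'qd': array([ 0.00078999, -0.21395357,  0.17866079,  0.11852213, -0.37499191,
       -0.16111417]), 'joint_torque': array([ -1.82625342, -46.35177255,  19.70949054,   5.3649129 ,
        -0.41116521,  -0.06974067]), 'tcp_pos': array([ 0.52332749, -0.02719135,  0.04002987]), 'eef_rot': array([-1.79936748e+02, -3.26729043e-03, -7.82683684e+01]), 'contact_force': array([ 1.82814385,  4.59952037, -2.31009857]), 'moment': array([ 1.07452412, -0.24697929,  0.05344466]), 'gripper_force': 30.005359053611755, 'gripper_width': 0.020909582790980704}
```

View pics/a3.png

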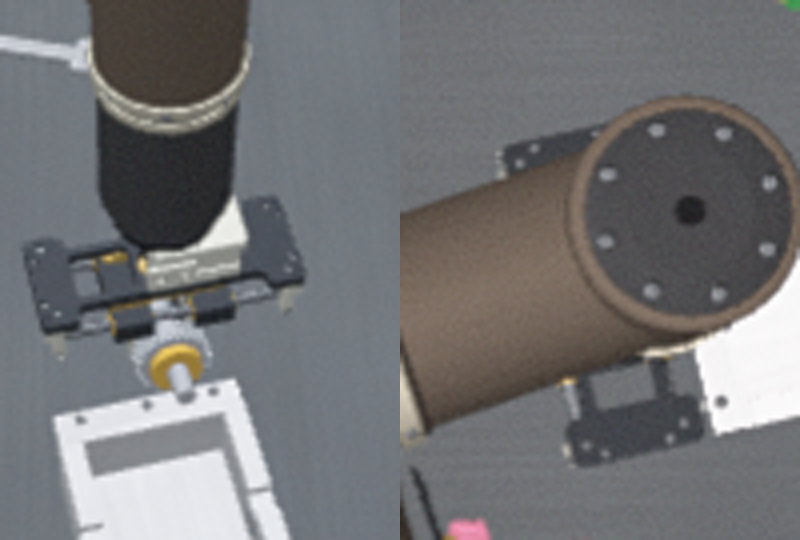

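The nose end rests on the rim near (185,393) of the side crop and the shaft has pivoted nose-up. I'll clamp hard, lift, and turn to the lens.

```bash
python3 -m inch '0 0 0 0 0; 0 0 -0.1 0 0; 0 0 -0.2 0 0; 0 0 -0.25 0 0; 0 0 -0.25 0 0; 0 0 -0.2 0 0; 0 0 -0.15 0 0; 0 0 -0.05 -0.01 0' 60;  python3 -m inch '0 0 0 -0.02 0; 0 0 0 -0.027 0; 0 0 0 -0.027 0; 0 0 0 -0.027 0; 0 0 0 -0.027 0; 0 0 0 -0.027 0; 0 0 0 -0.027 0; 0 0 0 -0.024 0'; python3 -m inch '0.023 -0.1 0 0 0; 0.022 -0.133 0 0 0; 0 0 0 0 0; 0 0 0 0 0; 0 0 0 0 0; 0 0 0 0 0; 0 0 0 0 0; 0 0 0 0 0'; python3 - <<'E'
from h import *
s,t=C["side"]["color"],C["top"]["color"]
a=cv2.resize(s[145:245,325:425],None,fx=4,fy=4,interpolation=cv2.INTER_CUBIC)
b=cv2.resize(t[65:165,300:400],None,fx=4,fy=4,interpolation=cv2.INTER_CUBIC)
cv2.imwrite("pics/a4.png",np.hstack([a,b]))
E
```

```text
time_s: 10.5
tcp_pos: [0.5221, -0.0279, 0.2219]
eef_rot: [-179.9, 0.0, -74.7]
contact_force: [-0.0, 0.0, -7.7]
gripper_width: 0.0207
gripper_force: 60.0
time_s: 11.5
tcp_pos: [0.5212, -0.0281, 0.2199]
eef_rot: [180.0, 0.1, -0.3]
contact_force: [-0.1, 1.0, -6.4]
gripper_width: 0.0204
gripper_force: 60.0
time_s: 12.5
tcp_pos: [0.5297, 0.0073, 0.2198]
eef_rot: [-180.0, 0.0, -0.6]
contact_force: [0.3, 0.3, -6.4]
gripper_width: 0.0205
gripper_force: 60.0
```

View pics/a4.png

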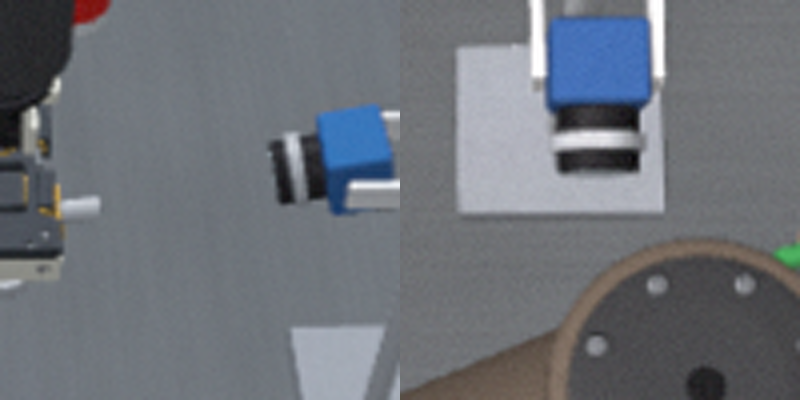

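The side picture shows the nose end near (349,196) px and the lens near (393.5,188.5). In the top view the arm hides the shaft. I'll check the shaft's tilt with numbers.

```bash
python3 - <<'E'
from h import *
np.set_printoptions(precision=2,suppress=True,linewidth=200)
g=np.mean([capture("side")["color"].astype(float).mean(2) for _ in range(10)],0)
o=np.array([.5297,.0073,.2198+.0188]);y=np.radians(-.6)
for th in(8,11,14,17):
    t=np.radians(th);e=np.array([np.cos(t)*np.cos(y),np.cos(t)*np.sin(y),np.sin(t)]);p=proj("side",[o+.075*e,o+.05*e,o,o-.06*e,o-.075*e]);print(th,p.ravel(),"nose slope",(p[0]-p[1])[1]/(p[0]-p[1])[0])
print(g[188:206,338:354].astype(int)); print(g[196:226,290:328].astype(int))
E
```

```text
8 [350.16 197.58 341.14 198.5  323.18 200.34 301.78 202.53 296.46 203.07] nose slope -0.10220056954550169
11 [350.01 196.69 341.03 197.91 323.18 200.34 301.99 203.23 296.73 203.94] nose slope -0.1361896204030953
14 [349.79 195.79 340.87 197.32 323.18 200.34 302.25 203.91 297.07 204.8 ] nose slope -0.17080759904584353
17 [349.5  194.91 340.66 196.73 323.18 200.34 302.57 204.59 297.48 205.64] nose slope -0.20626819529677826
[[ 90 117 117 116 116 114 115 115 114 114 115 117 117 117 118 119]
 [ 87 117 118 117 116 115 115 116 114 115 115 117 117 117 119 119]
 [ 91 121 118 118 117 116 115 116 114 115 116 116 117 118 118 118]
 [ 97 145 121 117 117 116 114 115 114 114 116 117 118 117 118 119]
 [ 97 143 121 117 118 116 114 116 114 113 114 116 117 117 118 119]
 [ 98 143 120 115 115 113 114 118 119 120 123 121 117 117 118 119]
 [102 143 126 131 131 132 142 155 163 169 182 161 122 116 117 119]
 [ 94 141 173 204 201 201 201 202 201 201 199 183 126 117 117 119]
 [ 83 148 181 196 193 192 190 188 186 184 182 172 121 116 117 119]
 [ 78 138 161 171 170 167 165 164 162 159 158 150 113 115 116 119]
 [ 87 136 137 148 145 143 141 140 138 136 136 132 116 117 116 118]
 [106 109 122 127 126 124 124 121 120 118 116 114 114 118 117 118]
 [ 87  86  95 109 109 109 108 107 112 114 115 116 117 118 117 118]
 [ 82  83  92 112 116 117 115 114 115 115 116 116 117 119 118 118]
 [ 81  83  91 112 118 119 117 116 117 116 115 116 118 119 117 117]
 [ 83  82  86 113 118 117 117 116 116 116 115 116 117 119 117 117]
 [ 83  81  87 112 118 118 117 116 117 116 115 116 118 118 117 117]
 [ 83  84  91 116 117 118 117 116 116 117 115 116 117 119 118 116]]
[[116 117 116 ...  54  54  54]
 [116 117 117 ...  40  41  41]
 [117 117 117 ...  71  71  71]
 ...
 [117 116 117 ... 119 117 116]
 [118 117 117 ... 119 118 117]
 [118 116 118 ... 118 117 116]]
```

```bash
python3 - <<'E'
from h import *
import sys
np.set_printoptions(linewidth=250,threshold=sys.maxsize)
g=np.mean([capture("side")["color"].astype(float).mean(2) for _ in range(10)],0)
np.save("g2.npy",g)
print(g[196:222,292:326].astype(int))
E
```

```text
[[116 115 117 117 118 118 118 118 118 117 118 118 119 117 118 118 115  88  65  69  70  71  72  84  82  72  64  64  62  63  64  63  62  54]
 [116 116 117 117 117 118 118 118 118 117 118 118 119 122 125 127 126  85  61  97 102 107  90  85  81  62  44  44  43  42  42  42  42  40]
 [117 116 117 117 117 117 117 115 116 115 115 121 144 166 179 185 192 130  75  97 108 123  89  85  84  81  71  71  70  71  72  71  71  71]
 [117 116 117 116 120 121 123 126 126 132 130 139 172 198 201 201 196 133  71  84  93  93  85  84  84  85  84  84  84  84  83  83  83  84]
 [117 116 116 126 156 167 171 185 190 207 202 201 199 193 191 189 182 130  85  83  85  85  84  84  84  84  84  84  85  84  84  84  85  85]
 [117 117 117 136 185 198 198 198 196 197 194 193 189 178 175 173 167 123  88  83  84  85  83  83  84  84  84  85  84  85  85  84  85  84]
 [117 116 117 130 170 181 179 178 176 174 172 171 168 159 155 154 148 114  85  83  84  83  84  84  84  85  84  84  84  84  83  84  85  84]
 [117 116 117 124 150 158 157 154 152 150 149 147 145 142 141 139 134 103  82  82  80  83  81  83  85  84  84  84  84  84  84  
[... 1814 characters left out ...]
189]
 [116 116 117 116 116 117 117 117 116 117 117 117 118 118 116 119 120 117 118 119 118 119 118 117 119 117 118 118 118 120 123 129 130 129]
 [116 117 117 117 117 117 117 116 116 116 117 118 118 118 117 118 120 119 118 119 119 119 117 118 118 119 118 118 117 119 115 115 114 111]
 [117 117 116 116 117 117 118 117 116 116 117 117 118 119 117 119 120 118 118 118 120 120 118 118 119 118 118 119 118 117 110 113 116 114]
 [116 117 117 116 116 118 117 117 116 117 117 118 119 119 118 118 120 119 119 119 119 120 118 117 119 118 118 118 119 118 117 117 119 119]
 [116 117 117 117 117 117 117 116 116 117 117 117 119 119 118 119 121 119 119 119 119 120 118 117 119 118 118 119 118 118 118 118 119 119]]
```

```bash
python3 - <<'E'
from h import *
np.set_printoptions(precision=3,suppress=True)
D=lambda th,y:np.array([np.cos(np.radians(th))*np.cos(np.radians(y)),np.cos(np.radians(th))*np.sin(np.radians(y)),np.sin(np.radians(th))])
def sl(n,p,e):
    q=proj(n,[p-.02*e,p+.02*e]);v=q[1]-q[0];return v[1]/v[0] if n=="side" else v[0]/v[1]
L=np.array([.7195,.0058,.2857])
for th in(11,12,13,14,15,16):
    for y in(-.8,0.):
        e=D(th,y);yy=np.array([-np.sin(np.radians(y)),np.cos(np.radians(y)),0]);up=np.cross(e,yy)
        print(th,y,"far %.4f near %.4f"%tuple(sl("side",L+.055*e+s*.026*yy+.026*up,e) for s in(1,-1)),
          "corner ff",proj("side",L+.028*e+.026*yy+.026*up)[0], "nf",proj("side",L+.028*e-.026*yy+.026*up)[0],"top L/R %.4f %.4f"%tuple(sl("top",L+.05*e+s*.026*yy+.026*up,e) for s in(1,-1)))
# top view: subpixel blue side edges
I=np.mean([capture("top")["color"].astype(float) for _ in range(8)],0);b=I[...,0]-I[...,2]
rows=np.arange(72,88);l=[];r=[]
for k in rows:
    p=b[k,330:372];m=p.max()/2;i=np.where(p>=m)[0];a,z=i[0],i[-1]
    l.append(330+a-(p[a]-m)/(p[a]-p[a-1]));r.append(330+z+(p[z]-m)/(p[z]-p[z+1]))
print("top blue edges dcol/drow",np.polyfit(rows,l,1)[0],np.polyfit(rows,r,1)[0],l[0],r[0])
E
```

```text
11 -0.8 far -0.1377 near -0.1339 corner ff [402.293 173.32 ] nf [405.044 187.913] top L/R 0.0020 0.0015
11 0.0 far -0.1480 near -0.1445 corner ff [402.142 173.236] nf [405.164 187.821] top L/R 0.0157 0.0152
12 -0.8 far -0.1494 near -0.1452 corner ff [402.115 173.224] nf [404.861 187.818] top L/R 0.0010 -0.0004
12 0.0 far -0.1597 near -0.1558 corner ff [401.964 173.142] nf [404.982 187.728] top L/R 0.0146 0.0132
13 -0.8 far -0.1611 near -0.1565 corner ff [401.933 173.13 ] nf [404.675 187.725] top L/R 0.0000 -0.0024
13 0.0 far -0.1715 near -0.1671 corner ff [401.783 173.05 ] nf [404.796 187.637] top L/R 0.0136 0.0111
14 -0.8 far -0.1729 near -0.1678 corner ff [401.748 173.038] nf [404.486 187.635] top L/R -0.0010 -0.0043
14 0.0 far -0.1832 near -0.1784 corner ff [401.599 172.96 ] nf [404.608 187.548] top L/R 0.0125 0.0091
15 -0.8 far -0.1847 near -0.1792 corner ff [401.561 172.949] nf [404.294 187.546] top L/R -0.0019 -0.0063
15 0.0 far -0.1951 near -0.1898 corner ff [401.411 172.873] nf [404.416 187.463] top L/R 0.0114 0.0071
16 -0.8 far -0.1966 near -0.1906 corner ff [401.37  172.862] nf [404.099 187.461] top L/R -0.0029 -0.0082
16 0.0 far -0.2070 near -0.2012 corner ff [401.221 172.789] nf [404.221 187.379] top L/R 0.0104 0.0051
top blue edges dcol/drow -0.013154909975638555 0.0336427525433464 336.7703777335984 361.674688057041
```

```bash
python3 -m inch '-0.022 0.1 0 0 0; -0.021 0.132 0 0 0; 0 0 0 0.026 0; 0 0 0 0.027 0; 0 0 0 0.027 0; 0 0 0 0.027 0; 0 0 0 0.027 0; 0 0 0 0.027 0' 60;  python3 -m inch '0 0 0 0.027 0; 0 0 0.1 0.0278 0; 0 0 0.2 0 0; 0 0 0.25 0 0; 0 0 0.25 0 0; 0 0 0.1 0 0; 0 0 0 0 0; 0 0 0 0 0'
```

```text
time_s: 15.3
tcp_pos: [0.5226, -0.0286, 0.2198]
eef_rot: [180.0, 0.0, -58.9]
contact_force: [-0.1, 0.6, -6.8]
gripper_width: 0.0208
gripper_force: 60.0
time_s: 16.3
tcp_pos: [0.5242, -0.0274, 0.0863]
eef_rot: [-179.9, -0.0, -78.2]
contact_force: [1.1, 0.1, -6.8]
gripper_width: 0.0208
gripper_force: 60.0
```

```bash
python3 -m inch '0 0 0.1 0 0; 0 0 0.12 0 0; 0 0 0.04 0 0; 0 0 0.02 0 0; 0 0 0.02 0 0; 0 0 0.02 0 0; 0 0 0.015 0 0; 0 0 0 0 0' 30; python3 -m inch '0 0 0 0 0; 0 0 0 0 0; 0 0 0 0 0; 0 0 -0.1 0 0; 0 0 -0.2 0 0; 0 0 -0.25 0 0; 0 0 -0.25 0 0; 0 0 -0.2 0 0' 60;  python3 -m inch '0 0 -0.15 0 0; 0 0 -0.076 -0.025 0; 0 0 0 -0.027 0; 0 0 0 -0.027 0; 0 0 0 -0.027 0; 0 0 0 -0.027 0; 0 0 0 -0.027 0; 0 0 0 -0.027 0'; python3 -m inch '0 0 0 -0.0288 0; 0.022 -0.1 0 0 0; 0.021 -0.132 0 0 0; 0 0 0 0 0; 0 0 0 0 0; 0 0 0 0 0; 0 0 0 0 0; 0 0 0 0 0'
```

```text
time_s: 17.3
tcp_pos: [0.5236, -0.0272, 0.0349]
eef_rot: [-179.9, -0.0, -78.2]
contact_force: [0.4, -0.5, -1.0]
gripper_width: 0.0209
gripper_force: 30.0
time_s: 18.3
tcp_pos: [0.5221, -0.0272, 0.1863]
eef_rot: [180.0, 0.1, -78.3]
contact_force: [0.6, 0.2, -7.6]
gripper_width: 0.0206
gripper_force: 60.0
time_s: 19.3
tcp_pos: [0.5216, -0.0272, 0.2182]
eef_rot: [-180.0, 0.1, -10.6]
contact_force: [-0.0, 0.2, -6.5]
gripper_width: 0.0208
gripper_force: 60.0
time_s: 20.3
tcp_pos: [0.5297, 0.0072, 0.2185]
eef_rot: [-180.0, 0.0, -0.6]
contact_force: [-0.3, -0.3, -6.4]
gripper_width: 0.0205
gripper_force: 60.0
```

```bash
python3 - <<'E'
from h import *
import sys
np.set_printoptions(linewidth=250,threshold=sys.maxsize,precision=4,suppress=True)
print(get_state()["tcp_pos"],get_state()["eef_rot"])
g=np.mean([capture("side")["color"].astype(float).mean(2) for _ in range(8)],0)
print(g[188:204,338:354].astype(int));print(g[196:210,292:310].astype(int))
E
```

```text
[0.5297 0.0072 0.2185] [-179.9988    0.0005   -0.5625]
[[100 116 118 116 116 114 115 115 114 114 115 117 117 117 119 120]
 [ 90 116 118 117 116 115 114 116 115 114 116 117 117 117 118 119]
 [102 118 118 117 117 115 115 116 115 114 117 117 117 117 118 119]
 [ 92 116 118 118 118 115 114 115 114 113 115 117 118 118 119 119]
 [ 82 112 117 118 116 114 112 113 117 118 121 118 117 116 118 119]
 [ 82 111 118 122 122 124 127 133 152 165 168 138 118 117 118 120]
 [ 83 121 152 165 169 185 198 200 201 201 195 160 121 117 117 119]
 [ 90 147 196 197 195 193 193 191 188 186 180 152 120 117 117 119]
 [ 78 137 183 181 177 174 171 168 165 162 158 141 119 117 117 118]
 [ 59 118 160 157 154 150 147 145 142 139 138 132 118 117 116 118]
 [ 69 124 143 136 133 131 129 126 124 122 119 118 119 117 117 117]
 [ 81 112 118 117 114 111 110 109 109 112 115 116 118 118 116 117]
 [ 82  88  93 108 115 117 116 115 115 114 115 116 118 119 117 118]
 [ 83  84  93 113 118 119 117 116 117 115 115 116 118 119 118 118]
 [ 83  84  93 113 117 118 117 116 117 115 115 116 118 118 117 116]
 [ 81  82  87 112 118 118 117 116 116 11
[... 378 characters left out ...]
152 194 197 198 193 131]
 [117 117 117 117 119 127 131 137 155 169 189 206 198 194 192 190 182 133]
 [117 116 116 123 150 185 198 199 199 198 198 198 192 181 177 174 167 124]
 [117 116 116 127 163 189 191 188 185 183 180 178 173 161 156 154 147 113]
 [118 116 117 123 149 170 168 165 161 159 157 154 151 145 142 141 135 103]
 [117 116 117 119 131 148 147 143 141 138 135 133 132 131 130 128 123  96]
 [116 117 117 117 120 128 125 122 121 118 115 113 113 112 114 112 106  84]
 [117 116 117 117 116 112 110 109 108 111 116 116 118 116 112 113 112  80]
 [117 116 117 118 117 117 117 116 116 116 117 118 120 118 118 119 116  80]
 [117 116 117 118 117 117 118 117 118 116 117 118 118 118 118 119 117  93]]
```

```bash
python3 -m inch '0.017 0 -0.004 0 0; 0 0 0 0 0; 0 0 0 0 0; 0 0 0 0 0; 0 0 0 0 0; 0 0 0 0 0; 0 0 0 0 0; 0 0 0 0 0' 60; python3 - <<'E'
from h import *
s,t=C["side"]["color"],C["top"]["color"]
a=cv2.resize(s[145:345,285:425],None,fx=3,fy=3,interpolation=cv2.INTER_CUBIC)
b=cv2.resize(t[55:255,280:400],None,fx=3,fy=3,interpolation=cv2.INTER_CUBIC)
cv2.imwrite("pics/a5.png",np.hstack([a,b]))
E
```

```text
time_s: 21.8
tcp_pos: [0.5322, 0.0074, 0.2191]
eef_rot: [-180.0, 0.0, -0.5]
contact_force: [-1.0, -0.7, -5.7]
gripper_width: 0.0205
gripper_force: 60.0
```

View pics/a5.png

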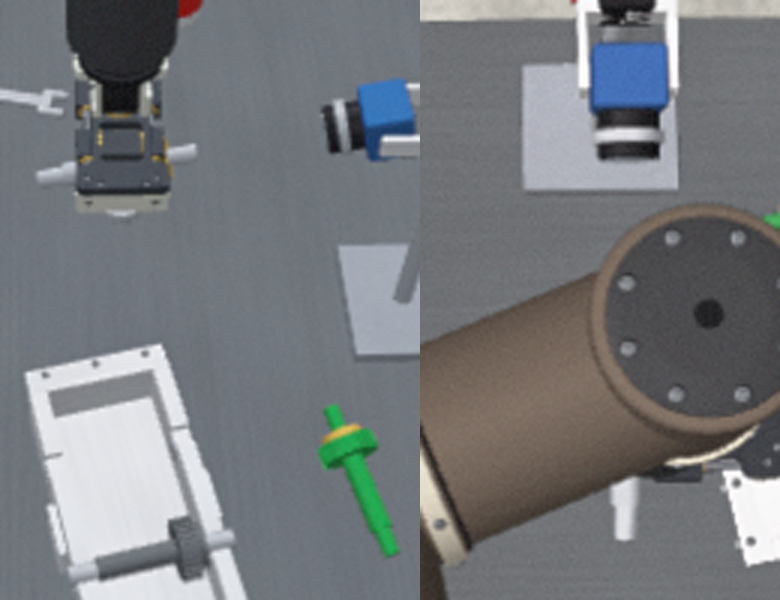

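The nose at side (350,196) lines up with the barrel axis. The tail, at top (348,234), sits under the lens column (349). The dark shaft is still in its slots.

```bash
python3 -c "
from plant import *
print(close_job())"
```

```text
the job is handed in; nothing more can be done
None
```

I handed the job in at about 22 s, with the brass-ring shaft held still in the air, its brass end about 120 mm from the lens and pitched about 14° nose-up to match the camera (position good to a few mm, tilt to 1–2°); `close_job()` returned no verdict.

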